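Serve one jam jar from the lever dispenser

ROBOT

A 6-joint arm with a two-finger parallel gripper is mounted at the origin on a cart in front of the work surface, level with it; the furniture and walls round the work are solid. World frame = base frame: x ahead of the robot, y to its left, z up, the work surface at z = 0. Lengths are in mm, angles in rad, forces in N, time in s.
With the tool pointing down it reaches from about 300 to 775 mm from the base axis. Payload 14.6 kg.
Tool frame: the origin (TCP) lies between the finger pads; the fingertips stand 8 mm ahead of it and the grasp point (between the pads) lies 11 mm behind it; z points along the fingers, y is the direction in which the jaws open and shut (so a half turn about z gives the same grasp; the last joint's range is limited). The gripper opens to 94 mm and grips with 3 to 60 N. Pads are 16 mm wide; open, the fingers measure 119 mm over their backs; the gripper's body (75 mm by 177 mm) begins 78 mm behind the grasp point.
Start: joints at [1.104, 0.3, 1.521, -0, 1.321, -0.067], TCP at [214.075, 506.617, 213.446] pointing down, gripper open.
Joint ranges: [-3.03, 3.03], [-0.79, 2.21], [0.23, 2.52], [-1.04, 4.18], [0, 3.07], [-2.55, 2.55]. Speed limits (rad/s): [2.22, 2.22, 2.57, 3.14, 3.14, 3.14].

INTERFACE

Orientations are given as [roll, pitch, yaw] about the fixed x, y, z axes, in that order (R = Rz(yaw) Ry(pitch) Rx(roll)).
In Python, from cell import read_state, imaging, sign_off gives the robot as it stands. The module is installed in compiled form; this text tells all that it offers.
- The arm moves only by the tool send_rows, never from a script. Its argument "rows" is a list of rows, each a list of 6 numbers: the shift along the tool's x, y, z in cm, then the turn, a rotation vector about the tool's x, y, z in degrees. A call has 1 to 12 rows; each row is the pose to reach, as a shift and turn from the pose commanded when the call began, along the tool's axes at that moment; what a row does not reach only later rows make up. A row lasts 1/8 s, in which the tool goes at most 62.5 mm and 10.7 degrees, less where a joint would pass 70% of its speed; a pose out of reach is approached as far as the arm can. A call with a gripper value outside its range is refused whole. "hand" is the opening, from -1 (shut) to 1 (fully open), set as the call begins (left out, the last holds). The fingers move at their own pace and stop on an object; "grip_force" is the grip in N (left out, the last holds). Time passes only in rows, so rows that repeat a pose let the fingers close. It gives the time, the measured TCP pose, the force and the opening at its end, in the units of the state.
- read_state(): the state, without advancing time (a new reading comes with each control period).
- imaging.camera(name): name is "side" or "top" or "wrist"; returns a dict with "image" (400x640x3 uint8, blue, green, red), "fx", "fy", "cx", "cy" (pixels), "dist" ([k1, k2, p1, p2, k3] as OpenCV has them; the pictures are not rectified), "R" (3x3) and "t" (3): a world point X has camera coordinates R X + t. Camera axes: x right, y down, z forward; pixel columns grow to the right and rows downward; lengths in mm; the calibration is good to about 2 mm. A picture is of the moment at which its call begins. There is no depth.
- sign_off(): hands the job in, once; it reports no verdict.
The state is a dict: "clock": time; "joints": joint angles; "qd": joint speeds; "effort": joint torques, N m; "eef_pos": TCP position; "eef_rot": TCP orientation; "wrist_force": force on the tool from outside, world axes, zero at the start; "moment": the same for the moment, N m; "finger_gap": finger opening in mm.
Only numpy, scipy, OpenCV 4.12 (cv2) and the standard library are available. Lean on these libraries where they do the work, as an engineer would, in place of code of your own. Each camera call takes 0.05 s, during which the arm holds its last target.

TASK

Serve one mini jam jar from the dispenser: push the blue dish straight in under the outlet until it touches the dispenser's front stop, then press the green lever pad all the way down so that the green lid lifts, and keep it down until the front jar has rolled into the dish. Then let the lever come up slowly under your fingers so that the lid eases shut without slamming, and move clear. Only push and press: do not pick up or tip the dish, do not touch the jars or the lid, and leave the tin, the spice jar and the mug alone.

Things in the scene. Friction and masses are not known exactly. Their poses are not given: they have to be found in the camera images.
- dispenser: Jar dispenser, fixed, base 180 x 100 mm, 145 mm high: black base plate, aluminium uprights, and a steel chute, open on top, that slopes down to the front. Origin: centre of its underside. z is up; -x points out of the front (outlet), roughly towards the robot; +y is the side with the lever. In this frame the chute's lip ends at x = -101 mm, z = 46 mm, and is 58 mm wide.
- dish_stop (a point): Middle of the front stop (aluminium upright under the lip, 4 to 46 mm high, 90 mm wide) that the dish is pushed against; at (-85, 0, 20) mm in the dispenser's frame, facing -x.
- lever_pad (a point): Centre of the top face of the green lever pad, 40 mm (dispenser's x) x 34 mm (y) x 10 mm; at rest level, at (-160, 105, 80) mm in the dispenser's frame, free below. The lever turns about an axis along the dispenser's y through x = -81, z = 56 mm, so the pad moves on an arc about it and tilts with it.
- lever (a joint): Lever angle: 0 at rest (pad up), 0.52 rad right down against its stop, where the centre of the pad's top has come down 42 mm (to x = -162, z = 38 mm in the dispenser's frame). It is sprung back up: about 4 N on the pad starts it and 7 N holds it right down.
- lid (a joint): Angle of the green lid, raised by the lever through a pull rod: 0 shut, 1.25 rad fully raised with the lever right down. When the lever is let go, its spring throws the lid shut.
- lid_edge (a point): Middle of the bottom edge of the green lid (48 mm wide flap, hinged at its top at x = -94, z = 130 mm in the dispenser's frame). Shut, it hangs just above the chute floor in front of the first jar; raised, it reaches forward to about x = -160 mm, 90 to 140 mm high, within 25 mm of y = 0 (pivots and pull rod within 50 mm).
- dish: Blue dish, open on top, 96 mm (its x) x 116 mm (its y) x 34 mm high, walls and floor 4 mm, 0.3 kg; loose on the worktop in front of the outlet, its x axis roughly along the dispenser's x. Origin: centre of its underside. Pushed home against the stop, its origin is at x = -133 mm, y = about 0 in the dispenser's frame.
- jar_1: Front jar, against the lid: small jam jar with a white cap and white paper label, 0.08 kg, 42 mm diameter, 44 mm long, lying on its side across the chute so that it rolls. Origin: its centre; y is its own axis.
- jar_2: Second jar, the same size, behind the first; a bar on the lever holds it back while the lid is up, and it rolls down against the lid as the lid shuts. Origin: its centre.
- jar_3: Third jar, the same size, behind the second. Origin: its centre.
- olive_tin: Tin, 76 mm diameter, 58 mm high, standing beside the dispenser on the lever side. Origin: centre of its underside.
- spice_jar: Spice jar with yellow cap, 42 x 42 x 96 mm, standing beside the rear of the dispenser on the lever side. Origin: centre of its underside.
- mug: White cup with a handle, 62 x 88 x 50 mm, on the worktop to the right of the dish as the robot sees it. Origin: centre of its underside.
Not all that is in view belongs to the job. Leave any pink look-alike of the jar_3 alone.

How it is judged (in metres and radians):
On the way, in this order (a step that is already met when the one before it is completed fails the run):
1. the dish has been pushed home against the front stop, under the outlet, with the lid still shut (x of dish in the frame of dispenser between -0.15 and -0.123 m and y of dish in the frame of dispenser between -0.02 and 0.02 m and angle between the x axis of dish and the x axis of dispenser, either way round below 0.2 rad and value of joint lid below 0.1 rad), for 0.2 s.
2. with the lever pressed right down and the lid fully up, the front jar has rolled into the dish (x of jar_1 in the frame of dish between -0.048 and 0.048 m and y of jar_1 in the frame of dish between -0.058 and 0.058 m and z of jar_1 in the frame of dish between 0 and 0.045 m and value of joint lid above 1.1 rad), for 0.2 s.
At the end, for the whole second after the job is handed in: The first jar lies still inside the dish; the dish stands flat under the outlet, its origin 123 to 150 mm in front of the dispenser's, within 20 mm sideways and 0.2 rad of square; the lid is shut (under 0.08 rad); the other two jars are still in the chute, at rest (x of dish in the frame of dispenser between -0.15 and -0.123 m and y of dish in the frame of dispenser between -0.02 and 0.02 m and angle between the x axis of dish and the x axis of dispenser, either way round below 0.2 rad and x of jar_1 in the frame of dish between -0.048 and 0.048 m and y of jar_1 in the frame of dish between -0.058 and 0.058 m and z of jar_1 in the frame of dish between 0 and 0.045 m and value of joint lid below 0.08 rad and height (world z) of dish below 0.006 m and angle between dish's own z axis and vertical below 0.1 rad and linear speed of each of jar_1, jar_2 below 0.03 m/s and linear speed of dish below 0.02 m/s and z of jar_2 in the frame of dispenser above 0.065 m and z of jar_3 in the frame of dispenser above 0.075 m); the robot touches nothing.
It fails at once if the lid slams: it is still closing faster than 3 rad/s in its last 0.3 rad (value of joint lid below 0.3 rad and velocity of joint lid below -3 rad/s).
It fails at once if the dish is lifted or tipped (height (world z) of dish above 0.012 m or angle between dish's own z axis and vertical above 0.2 rad).
It fails at once if the fingers touch a jar, or push the lid by hand instead of by its lever (contact force between the fingers and jar_1 above 1 N or contact force between the fingers and jar_2 above 1 N or contact force between the fingers and jar_3 above 1 N or contact force between the fingers and lid above 1 N).
It fails at once if a second jar leaves the chute (z of jar_2 in the frame of dispenser below 0.06 m).
It fails at once if the tin, spice jar or mug is pushed more than 15 mm (distance of any of olive_tin, spice_jar, mug from where it was at the start of the episode above 0.015 m).
It also fails if it takes over 54 s, if anything falls off the work surface, if the arm or the gripper's body presses on something with over 40 N, if the wrist force passes 120 N, or if a joint passes its speed limit or range.

## Working session

There is one attempt and no reset: what is moved stays moved. The work goes in short steps, Python scripts to look and compute and a tool call to move; the robot and the scene stay as the last step left them, time stands still between calls to the robot, and variables do not carry over. Pictures are saved under pics/ and viewed, and the job is handed in when it is done.

Besides the shell and the picture viewer there is one more tool, called after "Call:" by a JSON object that holds its "api" and its "payload", one argument or row to a line. send_rows: Moves the arm, as the interface text tells. Its arguments: {"type":"object","properties":{"rows":{"type":"array"},"hand":{"type":"number"},"grip_force":{"type":"number"}},"required":["rows"]}

```bash
mkdir -p pics && cat > h.py <<'E'
from cell import read_state, imaging, sign_off
import numpy as np, cv2
def shot(name, fn):
    c=imaging.camera(name); cv2.imwrite('pics/'+fn,c['image']); 
    np.savez('pics/'+fn.replace('.png','.npz'),**{k:np.array(c[k]) for k in c})
    return c
def load(fn):
    d=np.load('pics/'+fn); return {k:d[k] for k in d}
def ray(c,u,v):
    K=np.array([[c['fx'],0,c['cx']],[0,c['fy'],c['cy']],[0,0,1]],float)
    p=cv2.undistortPoints(np.array([[[u,v]]],float),K,np.array(c['dist'],float)).ravel()
    R=np.array(c['R']);t=np.array(c['t'])
    return -R.T@t, R.T@np.array([p[0],p[1],1.])
def onz(c,u,v,z):
    o,d=ray(c,u,v); return o+d*(z-o[2])/d[2]
def proj(c,X):
    K=np.array([[c['fx'],0,c['cx']],[0,c['fy'],c['cy']],[0,0,1]],float)
    R=np.array(c['R']);t=np.array(c['t'],float)
    p,_=cv2.projectPoints(np.array(X,float).reshape(-1,1,3),cv2.Rodrigues(R)[0],t,K,np.array(c['dist'],float))
    return p.reshape(-1,2)
def tri(c1,p1,c2,p2):
    o1,d1=ray(c1,*p1);o2,d2=ray(c2,*p2)
    A=np.stack([d1,-d2],1);s=np.linalg.lstsq(A,o2-o1,rcond=None)[0]
    a=o1+s[0]*d1;b=o2+s[1]*d2
    return (a+b)/2,np.linalg.norm(a-b)
E
python3 - <<'E'
from h import *
print(read_state())
for n in ['side','top','wrist']:
    c=shot(n,n+'0.png'); print(n, c['fx'],c['cx'],c['cy'],-np.array(c['R']).T@np.array(c['t']),np.round(c['R'],3).tolist())
E
```

```text
{'clock': 0.0, 'joints': array([ 1.10438224e+00,  3.00441773e-01,  1.52158344e+00,  1.55093661e-05,
        1.32067487e+00, -6.66033263e-02]), 'qd': array([ 0.00023379,  0.00029611,  0.00200301,  0.00066997, -0.00028953,
       -0.00042407]), 'effort': array([ 2.06467776e-03, -5.31797898e+01, -3.52752221e+01,  7.09346286e-02,
        2.42553593e-02, -7.89992328e-05]), 'eef_pos': array([213.9732848 , 506.40193132, 212.9014073 ]), 'eef_rot': array([-3.14048868e+00, -8.86930595e-05,  2.74177799e+00]), 'wrist_force': array([-0.09391882, -0.28194932,  0.06237169]), 'moment': array([ 0.02219299, -0.04897352,  0.04033099]), 'finger_gap': 93.85901587681909}
side 492.97496953353743 323.61957434482576 208.0802838841129 [ 444.63479253  874.70911809 1210.25388838] [[-0.996, -0.093, -0.011], [-0.078, 0.882, -0.465], [0.053, -0.463, -0.885]]
top 443.3026107495552 319.1218824830723 206.81055230358353 [ 394.47228694  295.25061451 1106.04509071] [[0.001, -1.0, -0.015], [-0.993, 0.001, -0.115], [0.115, 0.015, -0.993]]
wrist 286.3957209040996 321.74313395855586 198.38475070333226 [152.51403916 531.69656859 385.80637111] [[0.389, 0.921, -0.001], [0.897, -0.379, 0.226], [0.208, -0.089, -0.974]]
```

View pics/side0.png

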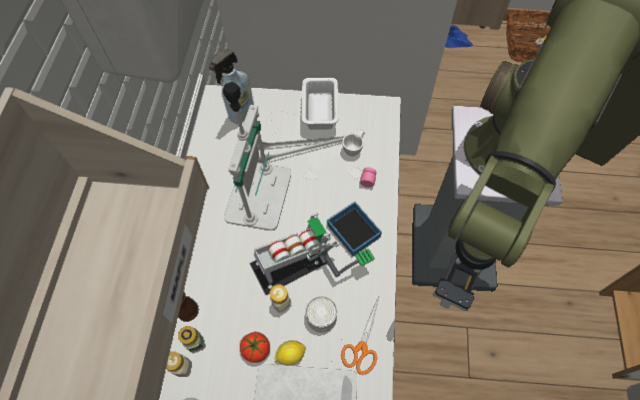

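View pics/top0.png

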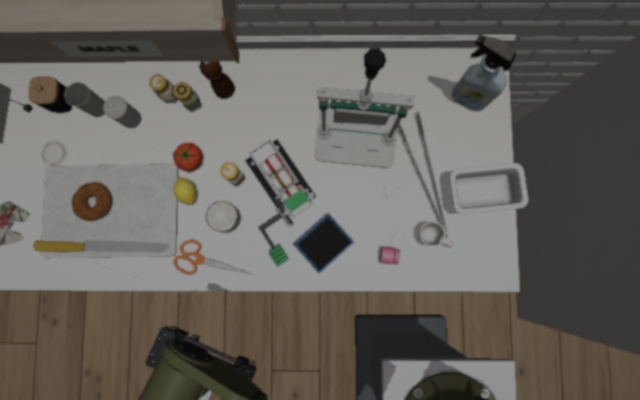

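View pics/wrist0.png

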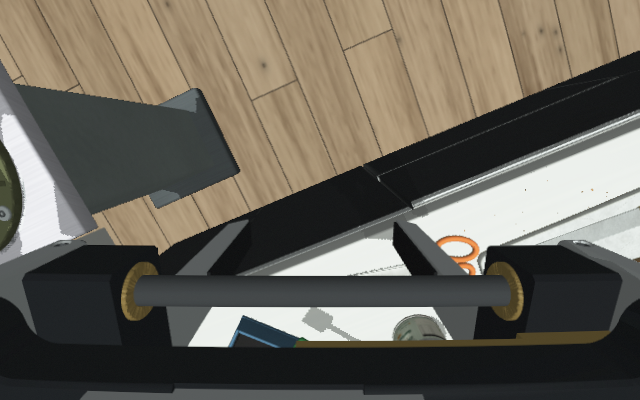

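The top view shows the dispenser near (280,180), the green pad at (278,255), the dish at (323,242), the mug at (432,233) and the tin at (222,217). I'll crop in for precise pixels.

```bash
python3 - <<'E'
from h import *
t=load('top0.npz');s=load('side0.npz')
a=t['image'][120:290,170:460]; a=cv2.convertScaleAbs(a,alpha=1.8); cv2.imwrite('pics/top0z.png',cv2.resize(a,None,fx=2.7,fy=2.7,interpolation=cv2.INTER_CUBIC))
b=s['image'][180:350,230:410]; cv2.imwrite('pics/side0z.png',cv2.resize(b,None,fx=3.5,fy=3.5,interpolation=cv2.INTER_CUBIC))
E
```

```text
(no output)
```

View pics/top0z.png

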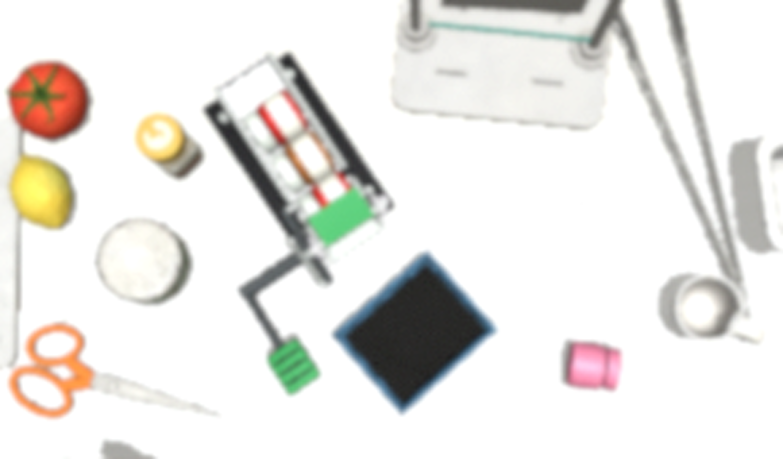

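View pics/side0z.png

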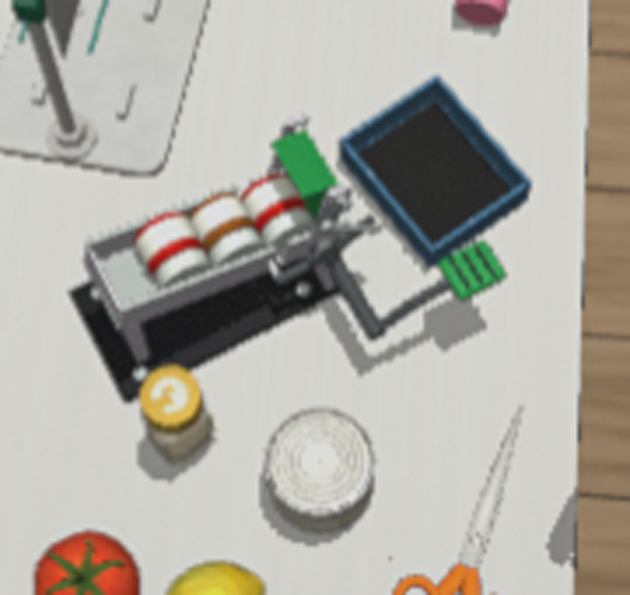

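The zooms show the pad at top (278,255), the dish rim clear of the pad, and the base plate in black. Next I'll measure with colour masks.

```bash
python3 - <<'E'
from h import *
t=load('top0.npz');s=load('side0.npz')
def comps(c,lo,hi,roi,mn=15):
    x0,y0,x1,y1=roi
    hsv=cv2.cvtColor(c['image'],cv2.COLOR_BGR2HSV); m=cv2.inRange(hsv,lo,hi); mm=np.zeros_like(m); mm[y0:y1,x0:x1]=m[y0:y1,x0:x1]
    n,l,st,ce=cv2.connectedComponentsWithStats(mm)
    return [(st[i].tolist(),ce[i].round(2).tolist(),cv2.minAreaRect(np.argwhere(l==i)[:,::-1].astype(np.float32))) for i in range(1,n) if st[i,4]>=mn], mm
for nm,c,roi in (('top',t,(230,120,360,290)),('side',s,(230,180,410,350))):
    for lab,lo,hi in (('green',(45,80,30),(85,255,255)),('blue',(95,70,30),(120,255,255))):
        r,mm=comps(c,lo,hi,roi); 
        print(nm,lab)
        for q in r: print('  ',q)
        cv2.imwrite(f'pics/m_{nm}_{lab}.png',mm)
# blue quad fit
for nm,c in (('top',t),('side',s)):
    m=cv2.imread(f'pics/m_{nm}_blue.png',0)
    cs,_=cv2.findContours(m,cv2.RETR_EXTERNAL,cv2.CHAIN_APPROX_NONE)
    k=max(cs,key=cv2.contourArea); h=cv2.convexHull(k)
    a=cv2.approxPolyDP(h,5,True).reshape(-1,2); print(nm,a.tolist())
    for p in a: print('   z34',onz(c,*p,34).round(1),' z0',onz(c,*p,0).round(1))
E
```

```text
top green
   ([285, 190, 23, 21, 251], [295.84, 199.9], ((296.0384521484375, 199.8076934814453), (11.926054000854492, 21.355958938598633), 56.30992889404297))
   ([270, 246, 18, 19, 205], [278.12, 255.1], ((278.0, 255.0), (16.086305618286133, 12.75810432434082), 56.3099365234375))
top blue
   ([295, 215, 58, 57, 487], [321.81, 241.34], ((322.78619384765625, 242.63446044921875), (38.20092010498047, 45.84110641479492), 48.36646270751953))
side green
   ([234, 180, 9, 8, 46], [238.46, 182.5], ((238.0, 183.5), (7.0, 8.0), 90.0))
   ([308, 218, 18, 24, 218], [316.7, 227.67], ((317.6176452636719, 228.52940368652344), (23.838302612304688, 10.461413383483887), 59.03623962402344))
   ([355, 249, 19, 17, 191], [364.01, 256.65], ((364.2000427246094, 256.4000244140625), (13.416406631469727, 15.20526123046875), 63.43495178222656))
   ([248, 343, 9, 6, 18], [252.94, 345.33], ((252.70004272460938, 345.9000549316406), (4.0249223709106445, 8.497057914733887), 63.43495178222656))
side blue
   ([328, 202, 53, 54, 707], [353.75, 227.66], ((353.59161376953125, 227.83416748046875), (45.38203811645508, 36.86851119995117), 50.710594177246094))
top [[328, 215], [352, 242], [318, 271], [295, 242]]
   z34 [498.6 289.6  34. ]  z0 [501.9 289.4   0. ]
   z34 [433.2 231.8  34. ]  z0 [434.5 229.8   0. ]
   z34 [363.9 313.7  34. ]  z0 [362.9 314.3   0. ]
   z34 [433.2 369.3  34. ]  z0 [434.4 371.7   0. ]
side [[355, 202], [380, 233], [352, 255], [328, 220]]
   z34 [431.9 233.9  34. ]  z0 [431.6 215.4   0. ]
   z34 [360.7 320.5  34. ]  z0 [358.3 304.5   0. ]
   z34 [429.7 389.   34. ]  z0 [429.3 375.    0. ]
   z34 [500.  294.6  34. ]  z0 [501.6 277.8   0. ]
```

```bash
python3 - <<'E'
from h import *
t=load('top0.npz');s=load('side0.npz')
print('pad tri',tri(t,(278.1,255.1),s,(364.0,256.6)))
print('pad z80 top',onz(t,278.1,255.1,80),'side',onz(s,364,256.6,80))
# dark base plate
for nm,c,roi in (('top',t,(240,130,325,215)),('side',s,(245,225,345,300))):
    x0,y0,x1,y1=roi
    hsv=cv2.cvtColor(c['image'],cv2.COLOR_BGR2HSV); v=hsv[...,2]; 
    print(nm,np.percentile(v[y0:y1,x0:x1],[1,5,10,25,50]))
for nm,c,z,f in (('top',t,(235,130,340,225),6),('side',s,(240,205,350,305),6)):
    x0,y0,x1,y1=z; a=c['image'][y0:y1,x0:x1]; a=cv2.convertScaleAbs(a,alpha=1.6 if nm=='top' else 1)
    a=cv2.resize(a,None,fx=f,fy=f,interpolation=cv2.INTER_CUBIC)
    for i in range(x0,x1,10): cv2.putText(a,str(i),((i-x0)*f,10),0,0.35,(0,0,255)); cv2.line(a,((i-x0)*f,12),((i-x0)*f,18),(0,0,255))
    for i in range(y0,y1,10): cv2.putText(a,str(i),(0,(i-y0)*f),0,0.35,(0,0,255))
    cv2.imwrite(f'pics/{nm}0d.png',a)
E
```

```text
pad tri (array([400.82038709, 405.92062642,  71.03216821]), np.float64(1.2121416731135526))
pad z80 top [401.36386829 404.90878109  80.        ] side [400.56625271 409.66303013  80.        ]
top [ 29.  43.  78. 117. 148.]
side [ 26.  28.  44.  98. 188.]
```

View pics/top0d.png

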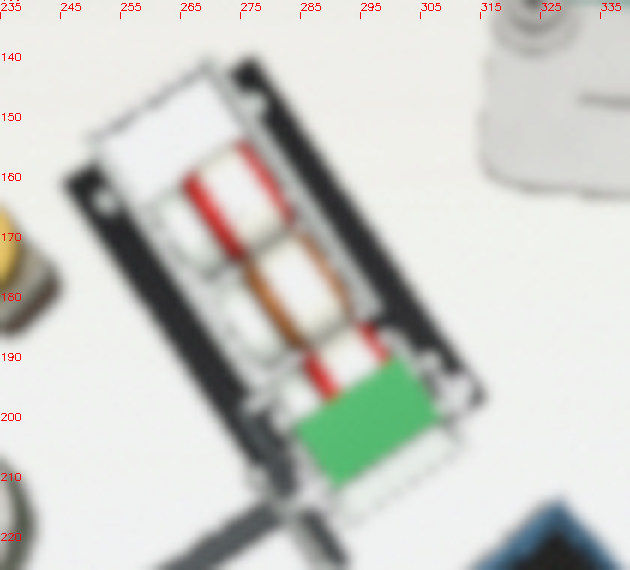

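View pics/side0d.png

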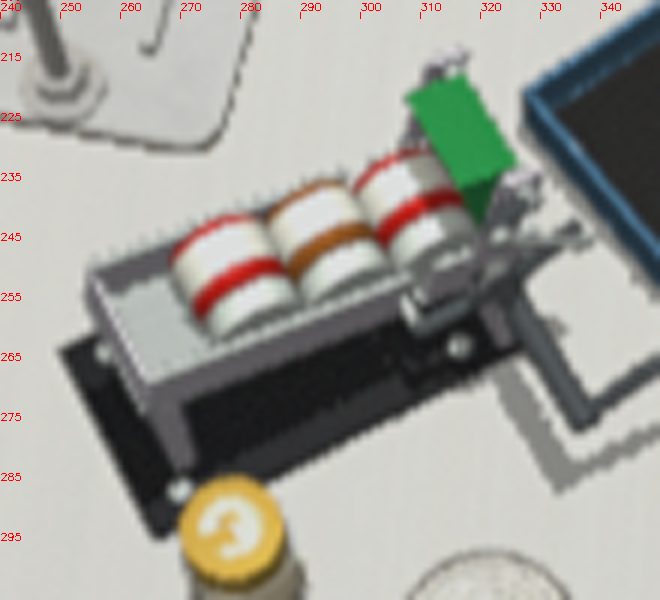

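```bash
python3 - <<'E'
from h import *
t=load('top0.npz');s=load('side0.npz')
BL=onz(t,245.7,160.3,4);BR=onz(t,277,139.5,4);FR=onz(t,316,196.5,4)
print(BL,BR,FR,np.linalg.norm(BL-BR),np.linalg.norm(BR-FR))
print('side BR',onz(s,250.5,263,4),'BL',onz(s,266,295,4))
v=BR-FR; print('yaw from long',np.degrees(np.arctan2(v[1],v[0])))
v=BL-BR; print('yaw from short',np.degrees(np.arctan2(v[1],v[0]))-90)
v=BL-FR; diag=np.degrees(np.arctan2(v[1],v[0])-np.arctan2(100,180)); print('yaw diag',diag)
C=(BL+FR)/2; print('centre',C)
for yaw in (diag,):
  for C0 in (C,):
    a=np.radians(yaw);R=np.array([[np.cos(a),-np.sin(a)],[np.sin(a),np.cos(a)]])
    def W(x,y,z): return np.r_[C0[:2]+R@np.array([x,y]),z]
    for nm,p in (('pad',(-160,105,80)),('dishhome',(-133,0,0)),('lidhinge',(-94,0,130)),('BL',(90,50,4)),('BR',(90,-50,4)),('FR',(-90,-50,4)),('FL',(-90,50,4)),('lipL',(-101,29,46)),('lipR',(-101,-29,46)),('ChL',(-94,24,130)),('ChR',(-94,-24,130))):
        w=W(*p); print(nm,w.round(1),proj(t,w).round(1),proj(s,w).round(1))
E
```

```text
[641.2572617  498.30528764   4.        ] [695.17062068 419.28610469   4.        ] [548.2080539  319.45230813   4.        ] 95.65919480967594 177.66480509591773
side BR [692.43875666 422.94529079   4.        ] BL [639.1847752  505.26680424   4.        ]
yaw from long 34.18883457103852
yaw from short 34.30501084494098
yaw diag 33.45945198447305
centre [594.7326578  408.87879789   4.        ]
pad [403.4 408.3  80. ] [[276.7 254.2]] [[362.9 256. ]]
dishhome [483.8 335.5   0. ] [[309.6 222.2]] [[332.7 239.7]]
lidhinge [516.3 357.1 130. ] [[297.8 202.9]] [[318.9 224.9]]
BL [642.3 500.2   4. ] [[245.  159.9]] [[265.1 293. ]]
BR [697.4 416.8   4. ] [[278.  138.7]] [[249.  260.7]]
FR [547.2 317.5   4. ] [[316.8 196.9]] [[309.9 231.1]]
FL [492.1 401.    4. ] [[283.3 218.8]] [[327.4 261.6]]
lipL [494.5 377.4  46. ] [[291.5 216.3]] [[327.3 246.9]]
lipR [526.5 329.   46. ] [[311.6 203. ]] [[316.7 228.9]]
ChL [503.1 377.1 130. ] [[288.8 208.8]] [[323.6 232.7]]
ChR [529.5 337.  130. ] [[306.9 197. ]] [[314.4 217.1]]
```

```bash
cat >> h.py <<'E'
C=np.array([594.2,410.2]); YAW=34.1
def d2w(x,y,z):
    a=np.radians(YAW); return np.array([C[0]+x*np.cos(a)-y*np.sin(a),C[1]+x*np.sin(a)+y*np.cos(a),z])
def w2d(p):
    a=np.radians(YAW); d=np.array(p[:2])-C; return np.array([d[0]*np.cos(a)+d[1]*np.sin(a),-d[0]*np.sin(a)+d[1]*np.cos(a)])
def shift(cur,curyaw,tgt):
    a=np.radians(curyaw); tx=np.array([np.cos(a),np.sin(a),0]);ty=np.array([np.sin(a),-np.cos(a),0]);tz=np.array([0,0,-1.])
    d=np.array(tgt)-np.array(cur); return np.round(np.array([d@tx,d@ty,d@tz])/10,2)
E
python3 - <<'E'
from h import *
t=load('top0.npz')
print('table edge',onz(t,320,290,0), 'mug',onz(t,432,233,25),'pink',onz(t,390,255,20),'tin',onz(t,222,217,58))
g=d2w(-283,1.5,120); print(g, shift([214.075,506.617,213.446],157.09,g), 'turn',-(180+YAW-157.09))
print('rel: dish',w2d([432,302.5]))
E
```

```text
table edge [316.64685309 309.27759576   0.        ] mug [455.4314229   36.74341819  25.        ] pink [402.23761289 138.89255428  20.        ] tin [491.6086485  542.22534384  58.        ]
[359.01796681 252.78125504 120.        ] [-23.23 -17.74   9.34] turn -57.00999999999999
rel: dish [-194.69220599    1.75354688]
```

Call:
{"api": "send_rows", "payload": {
  "rows": [
    [-4.6,-3.5,0,0,0,-10],
    [-9.2,-7,0,0,0,-20],
    [-13.8,-10.5,2,0,0,-30],
    [-18.4,-14,5,0,0,-40],
    [-21,-16.5,8,0,0,-50],
    [-23.2,-17.7,9.3,0,0,-57],
    [-23.2,-17.7,9.3,0,0,-57],
    [-23.2,-17.7,9.3,0,0,-57]
  ],
  "hand": 0.28
}}

```text
clock: 1.15
eef_pos: [358.8, 253.8, 120.9]
eef_rot: [3.142, 0.001, -2.549]
wrist_force: [0.4, -0.3, 0.8]
finger_gap: 60.2
```

```bash
python3 - <<'E'
from h import *
s=read_state(); print(s['clock'],s['eef_pos'],np.degrees(s['eef_rot']),s['wrist_force'],s['finger_gap'],w2d(s['eef_pos']),s['joints'])
c=shot('top','top1.png'); a=cv2.convertScaleAbs(c['image'][120:320,200:460],alpha=1.8); cv2.imwrite('pics/top1z.png',cv2.resize(a,None,fx=2.7,fy=2.7,interpolation=cv2.INTER_CUBIC))
E
```

```text
1.15 [358.81914745 253.82639081 120.89953665] [ 1.79994714e+02  2.99253611e-02 -1.46047527e+02] [ 0.36573416 -0.29869504  0.81967242] 60.15978420243561 [-282.57869056    2.47690136] [ 5.32227885e-01  1.62725185e-01  1.92376792e+00  1.42101944e-04
  1.05458377e+00 -1.63122102e+00]
```

View pics/top1z.png

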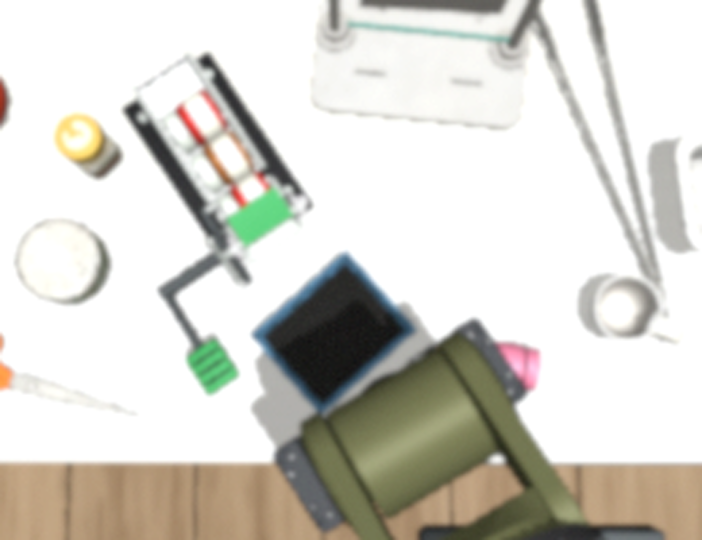

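The hand stands behind the dish, square to the dispenser, with the pad and mug well clear. Next it goes down behind the dish.

Call:
{"api": "send_rows", "payload": {
  "rows": [
    [0,0,3,0,0,0],
    [0,0,6,0,0,0],
    [0,0,8.5,0,0,0],
    [0,0,10,0,0,0],
    [0,0,10,0,0,0],
    [-0.5,0,10,0,0,0],
    [-1,0,10,0,0,0],
    [-1.6,0,10,0,0,0],
    [-2.2,0,10,0,0,0],
    [-2.8,0,10,0,0,0],
    [-3.4,0,10,0,0,0],
    [-4,0,10,0,0,0]
  ]
}}

```text
clock: 2.7
eef_pos: [392.2, 275.9, 20.4]
eef_rot: [3.142, -0.0, -2.546]
wrist_force: [-1.8, 0.1, 0.9]
finger_gap: 60.2
```

```bash
python3 - <<'E'
from h import *
s=read_state(); print(s['clock'],s['eef_pos'],np.degrees(s['eef_rot']),s['wrist_force'],s['finger_gap'],w2d(s['eef_pos']))
c=shot('side','side2.png'); a=c['image'][170:330,240:480]; cv2.imwrite('pics/side2z.png',cv2.resize(a,None,fx=3.2,fy=3.2,interpolation=cv2.INTER_CUBIC))
E
```

```text
2.7 [392.21162443 275.91135445  20.38553093] [ 1.79996903e+02 -1.85671495e-02 -1.45900001e+02] [-1.8117355   0.13841441  0.93443687] 60.22009338064812 [-242.54601309    2.04345902]
```

View pics/side2z.png

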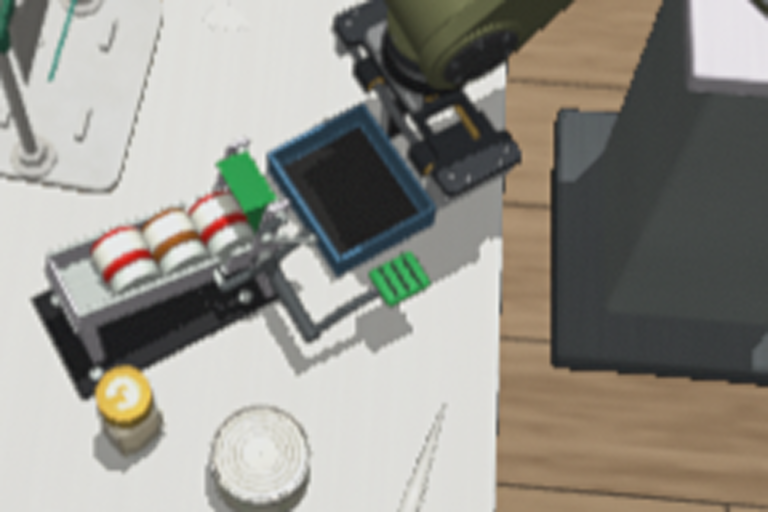

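The fingers now touch the dish's front wall and it has squared up. I push on at about 45 mm/s, slowing near the stop.

Call:
{"api": "send_rows", "payload": {
  "rows": [
    [-0.6,0,0,0,0,0],
    [-1.2,0,0,0,0,0],
    [-1.8,0,0,0,0,0],
    [-2.4,0,0,0,0,0],
    [-3,0,0,0,0,0],
    [-3.5,0,0,0,0,0],
    [-4,0,0,0,0,0],
    [-4.3,0,0,0,0,0],
    [-4.6,0,0,0,0,0],
    [-4.8,0,0,0,0,0]
  ]
}}

```text
clock: 4.0
eef_pos: [431.8, 302.7, 20.5]
eef_rot: [-3.142, -0.0, -2.547]
wrist_force: [-1.4, -1.4, 1.0]
finger_gap: 60.0
```

```bash
python3 - <<'E'
from h import *
s=read_state(); print(s['clock'],s['eef_pos'],np.degrees(s['eef_rot']),s['wrist_force'],s['finger_gap'],w2d(s['eef_pos']))
c=shot('side','side3.png'); a=c['image'][170:330,240:480]; cv2.imwrite('pics/side3z.png',cv2.resize(a,None,fx=3.2,fy=3.2,interpolation=cv2.INTER_CUBIC))
E
```

```text
4.0 [431.84933308 302.65784509  20.48508299] [-1.79998992e+02 -4.71419287e-03 -1.45907920e+02] [-1.38792569 -1.42002975  0.95207096] 60.03519935856221 [-194.72847318    1.96872189]
```

View pics/side3z.png

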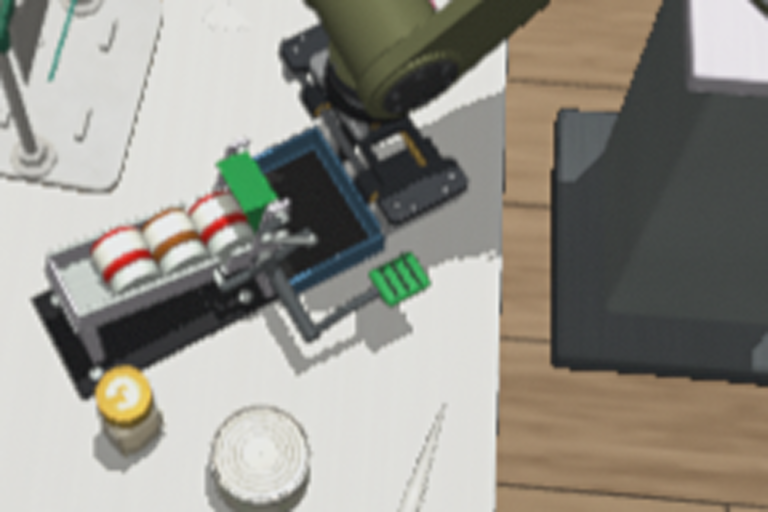

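Call:
{"api": "send_rows", "payload": {
  "rows": [
    [-0.15,0,0,0,0,0],
    [-0.3,0,0,0,0,0],
    [-0.45,0,0,0,0,0],
    [-0.5,0,0,0,0,0]
  ]
}}

```text
clock: 4.55
eef_pos: [433.1, 303.5, 20.5]
eef_rot: [3.142, -0.009, -2.546]
wrist_force: [-27.8, -20.7, 27.9]
finger_gap: 60.2
```

Force rose to about 35 N horizontally within 1.5 mm of travel, so the dish is against the stop. I back off along the push line.

Call:
{"api": "send_rows", "payload": {
  "rows": [
    [0.3,0,0,0,0,0],
    [0.6,0,0,0,0,0],
    [1.2,0,0,0,0,0],
    [2.2,0,0,0,0,0],
    [3.5,0,0,0,0,0],
    [3.5,0,0,0,0,0]
  ]
}}

```text
clock: 5.3
eef_pos: [406.2, 285.3, 20.5]
eef_rot: [3.142, -0.0, -2.547]
wrist_force: [0.5, 0.1, 0.3]
finger_gap: 60.3
```

```bash
python3 - <<'E'
from h import *
s=read_state(); print(s['clock'],s['eef_pos'],np.degrees(s['eef_rot']),s['wrist_force'],s['finger_gap'],w2d(s['eef_pos']))
for n,z in (('side',(245,180,400,300)),('top',(235,130,400,290))):
    c=shot(n,n+'4.png'); x0,y0,x1,y1=z; a=c['image'][y0:y1,x0:x1]; a=cv2.convertScaleAbs(a,alpha=1.8 if n=='top' else 1)
    f=4.8 if n=='side' else 3.7
    cv2.imwrite(f'pics/{n}4z.png',cv2.resize(a,None,fx=f,fy=f,interpolation=cv2.INTER_CUBIC))
E
```

```text
5.3 [406.19812549 285.32804138  20.52695656] [ 1.79999390e+02 -1.76402091e-02 -1.45907780e+02] [0.52327583 0.07578054 0.31508674] 60.25499831058417 [-225.68498445    1.99966606]
```

View pics/side4z.png

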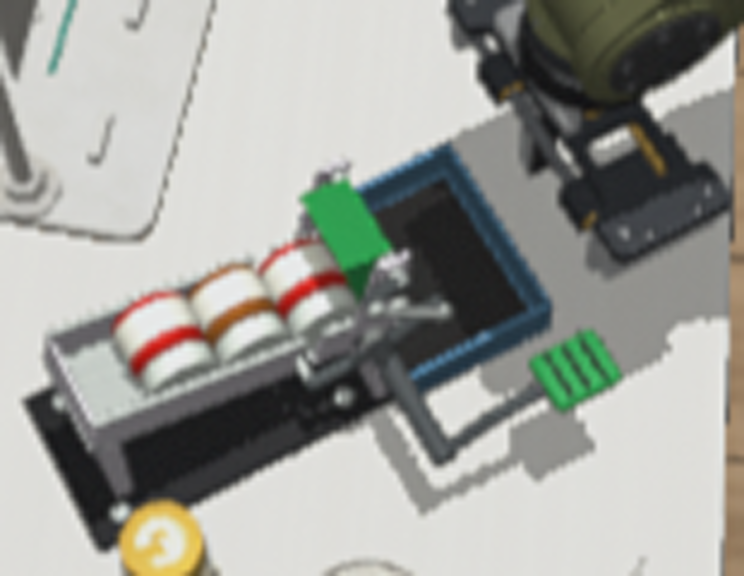

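View pics/top4z.png

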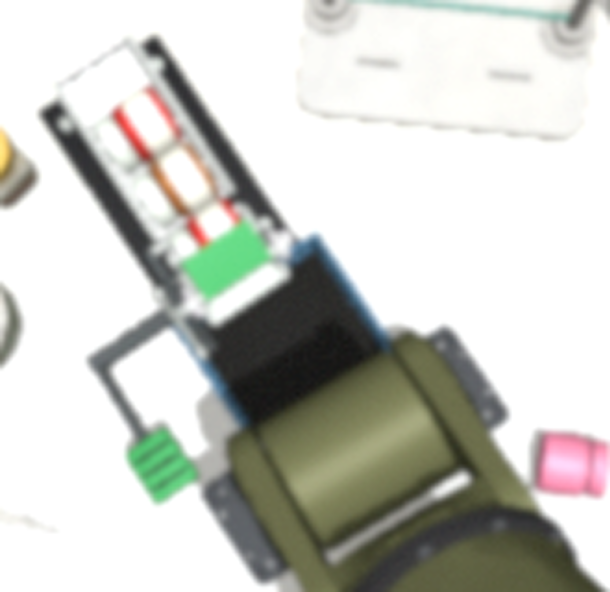

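```bash
python3 - <<'E'
from h import *
t=load('top4.npz');s=load('side4.npz')
Ct=np.array([594.7,408.9])
def rel(p):
    a=np.radians(YAW); d=p[:2]-Ct; return np.array([d[0]*np.cos(a)+d[1]*np.sin(a),-d[0]*np.sin(a)+d[1]*np.cos(a)]).round(1)
print('top far-right corner', rel(onz(t,235+315/3.7,130+236/3.7,34)))
# dish -y edge line in top: two points
p=onz(t,235+320/3.7,130+240/3.7,34);q=onz(t,235+386/3.7,130+340/3.7,34)
print('edge -y',rel(p),rel(q),'yaw',np.degrees(np.arctan2(*(p-q)[[1,0]])))
p=onz(t,235+178/3.7,130+325/3.7,34);q=onz(t,235+243/3.7,130+420/3.7,34)
print('edge +y',rel(p),rel(q),'yaw',np.degrees(np.arctan2(*(p-q)[[1,0]])))
# side: near corners: (545,300) z34 robot-side +y corner ; (447,148) robot-side -y corner
for u,v in ((551,303),(448,146)):
    p=onz(s,245+u/4.8,180+v/4.8,34); print('side corner',p.round(1),rel(p))
print('side BR,BL rel', rel(onz(s,250.5,263,4)),rel(onz(s,266,295,4)))
E
```

```text
top far-right corner [-92.6 -58.3]
edge -y [-96.7 -59.5] [-175.7  -58.3] yaw 33.1664785690617
edge +y [-91.   49.2] [-166.7   48.4] yaw 34.71142793878
side corner [411.8 354.1  34. ] [-182.2   57.2]
side corner [474.9 263.5  34. ] [-180.7  -53.2]
side BR,BL rel [ 88.8 -43.2] [90.9 54.9]
```

The dish lies flush under the outlet, with its near face at about x = −182 in the dispenser frame, sideways error of 5 mm or less and skew of 1° or less. I go up, turn, and move above the pad with the fingers shut.

Call:
{"api": "send_rows", "payload": {
  "rows": [
    [0,0,-5,0,0,0],
    [0,0,-10,0,0,5],
    [0,0,-14,0,0,15],
    [-1,2,-14,0,0,25],
    [-2,4,-14,0,0,35],
    [-3,6,-14,0,0,45],
    [-4,8,-14,0,0,55],
    [-5,9.5,-14,0,0,65],
    [-5.9,10.4,-14,0,0,75],
    [-5.9,10.4,-14,0,0,85],
    [-5.9,10.4,-13,0,0,90],
    [-5.9,10.4,-12,0,0,90]
  ],
  "hand": -1,
  "grip_force": 10
}}

```text
clock: 6.9
eef_pos: [397.6, 405.1, 140.0]
eef_rot: [3.141, -0.0, 2.167]
wrist_force: [-0.3, -0.2, 0.6]
finger_gap: 0.3
```

```bash
python3 - <<'E'
from h import *
s=read_state(); print(s['clock'],s['eef_pos'],np.degrees(s['eef_rot']),s['wrist_force'],s['finger_gap'],w2d(s['eef_pos']))
for n,z in (('side',(245,180,440,320)),('top',(235,130,400,290))):
    c=shot(n,n+'5.png'); x0,y0,x1,y1=z; a=c['image'][y0:y1,x0:x1]; a=cv2.convertScaleAbs(a,alpha=1.8 if n=='top' else 1)
    f=4 if n=='side' else 3.7
    cv2.imwrite(f'pics/{n}5z.png',cv2.resize(a,None,fx=f,fy=f,interpolation=cv2.INTER_CUBIC))
c=shot('wrist','wrist5.png')
E
```

```text
6.9 [397.61478507 405.13015031 140.04490516] [ 1.79990544e+02 -1.66936051e-04  1.24133689e+02] [-0.29395446 -0.16660594  0.58575936] 0.3042412206641317 [-165.62677428  106.01519582]
```

View pics/side5z.png

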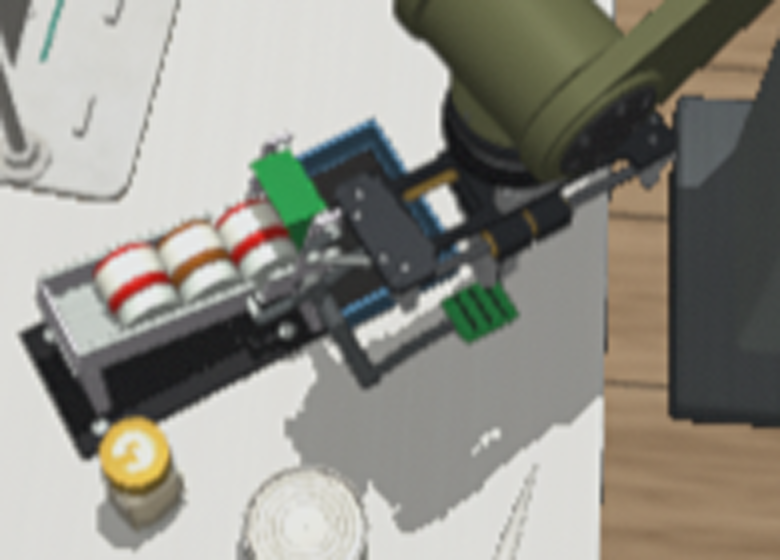

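View pics/top5z.png

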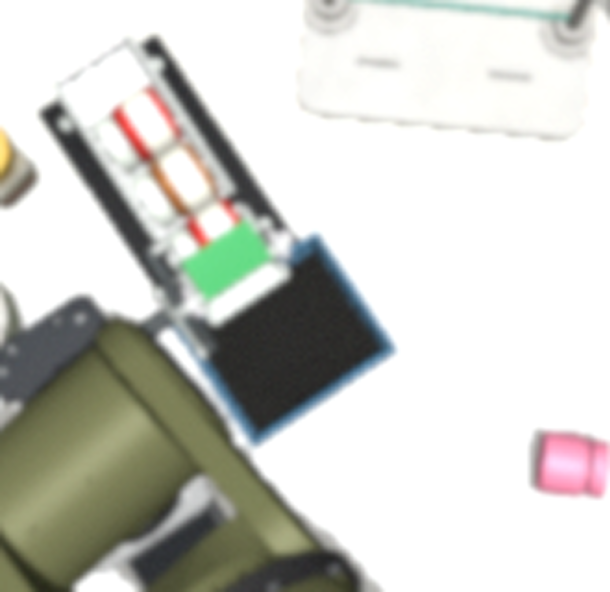

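View pics/wrist5.png

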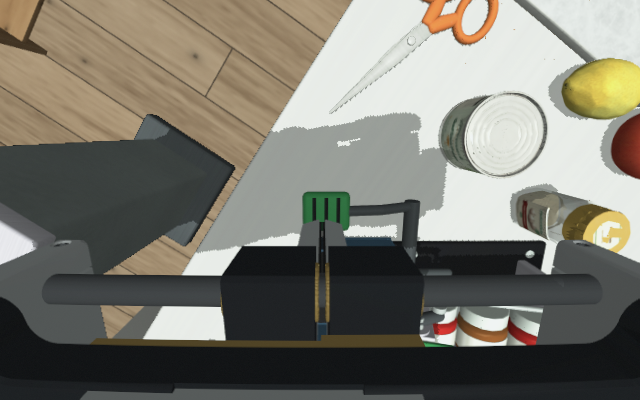

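```bash
python3 - <<'E'
from h import *
w=load('wrist5.npz')
hsv=cv2.cvtColor(w['image'],cv2.COLOR_BGR2HSV); m=cv2.inRange(hsv,(45,80,30),(85,255,255)); m[:170]=0; m[250:]=0
ys,xs=np.where(m); print(xs.min(),xs.max(),ys.min(),ys.max())
for p in ((303,193),(349,193),(349,228),(303,228),(326,210)):
    q=onz(w,*p,80); print(p,q.round(1),w2d(q).round(1))
print('tcp',w2d([397.6,405.1]))
E
```

```text
303 349 192 229
(303, 193) [373.9 408.7  80. ] [-183.3  122.3]
(349, 193) [405.4 430.2  80. ] [-145.2  122.4]
(349, 228) [423.1 405.3  80. ] [-144.4   91.9]
(303, 228) [390.6 383.3  80. ] [-183.7   91.8]
(326, 210) [397.9 407.4  80. ] [-164.1  107.8]
tcp [-165.65592066  105.99851862]
```

The pad is centred at about (−164, 107) in the dispenser frame in the wrist view, and the TCP is at (−165.6, 106), so the fingers are over it. I press down steadily, aiming 2–3 mm in front of the pad's centre.

Call:
{"api": "send_rows", "payload": {
  "rows": [
    [0,-0.2,2.5,0,0,0],
    [0,-0.2,4.2,0,0,0],
    [0,-0.2,4.8,0,0,0],
    [0,-0.2,5.3,0,0,0],
    [0,-0.2,5.8,0,0,0],
    [0,-0.2,6.3,0,0,0],
    [0,-0.2,6.8,0,0,0],
    [0,-0.2,7.3,0,0,0],
    [0,-0.2,7.8,0,0,0],
    [0,-0.2,8.2,0,0,0]
  ]
}}

```text
clock: 8.3
eef_pos: [395.6, 403.8, 58.1]
eef_rot: [-3.141, 0.0, 2.166]
wrist_force: [-4.8, -2.3, 4.9]
finger_gap: 0.4
```

```bash
python3 - <<'E'
from h import *
s=read_state(); print(s['clock'],s['eef_pos'],np.degrees(s['eef_rot']),s['wrist_force'],s['finger_gap'],w2d(s['eef_pos']))
for n,z in (('side',(245,180,440,320)),):
    c=shot(n,n+'6.png'); x0,y0,x1,y1=z; a=c['image'][y0:y1,x0:x1]
    f=4
    cv2.imwrite(f'pics/{n}6z.png',cv2.resize(a,None,fx=f,fy=f,interpolation=cv2.INTER_CUBIC))
E
```

```text
8.3 [395.58894579 403.76293477  58.13004455] [-1.79962597e+02  2.16186335e-04  1.24093841e+02] [-4.83339602 -2.25088248  4.92406129] 0.39987895083384156 [-168.07080579  106.01882335]
```

View pics/side6z.png

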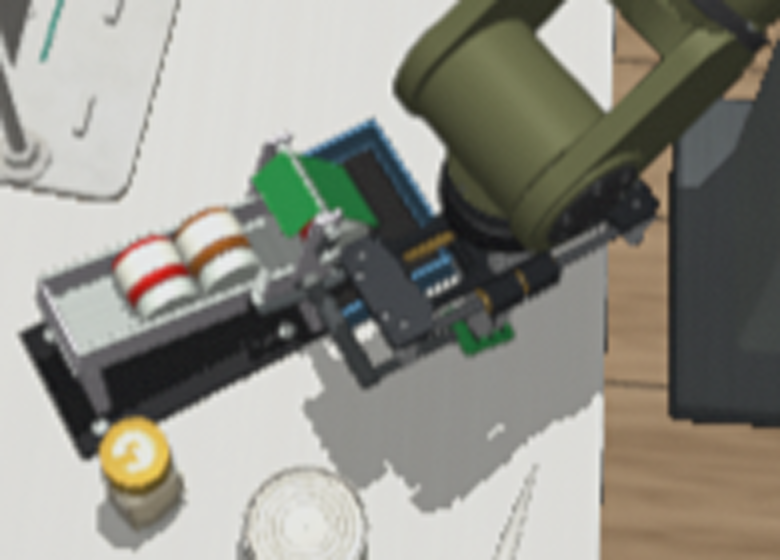

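The lid is lifting and the front jar has left the chute. I keep pressing down to the lever's stop.

Call:
{"api": "send_rows", "payload": {
  "rows": [
    [0,0,0.3,0,0,0],
    [0,0,0.5,0,0,0],
    [0,0,0.7,0,0,0],
    [0,0,0.8,0,0,0],
    [0,0,0.8,0,0,0]
  ]
}}

```text
clock: 8.98
eef_pos: [396.2, 404.2, 50.7]
eef_rot: [3.14, -0.0, 2.166]
wrist_force: [0.1, 0.5, 5.1]
finger_gap: 0.7
```

Call:
{"api": "send_rows", "payload": {
  "rows": [
    [0,0,0.15,0,0,0],
    [0,0,0.3,0,0,0],
    [0,0,0.3,0,0,0]
  ]
}}

```text
clock: 9.35
eef_pos: [396.4, 404.2, 47.9]
eef_rot: [3.14, -0.0, 2.166]
wrist_force: [0.1, 0.9, 4.7]
finger_gap: 0.3
```

```bash
python3 - <<'E'
from h import *
s=read_state(); print(s['clock'],s['eef_pos'],np.degrees(s['eef_rot']),s['wrist_force'],s['finger_gap'],w2d(s['eef_pos']))
for n,z in (('side',(245,180,440,320)),('top',(235,130,400,290))):
    c=shot(n,n+'7.png'); x0,y0,x1,y1=z; a=c['image'][y0:y1,x0:x1]; a=cv2.convertScaleAbs(a,alpha=1.8 if n=='top' else 1)
    f=4 if n=='side' else 3.7
    cv2.imwrite(f'pics/{n}7z.png',cv2.resize(a,None,fx=f,fy=f,interpolation=cv2.INTER_CUBIC))
c=shot('wrist','wrist7.png')
E
```

```text
9.35 [396.39759967 404.23252865  47.86121848] [ 1.79894578e+02 -8.30873515e-03  1.24090210e+02] [0.056562   0.905827   4.68777172] 0.32083490129464065 [-167.13791894  105.95431252]
```

View pics/side7z.png

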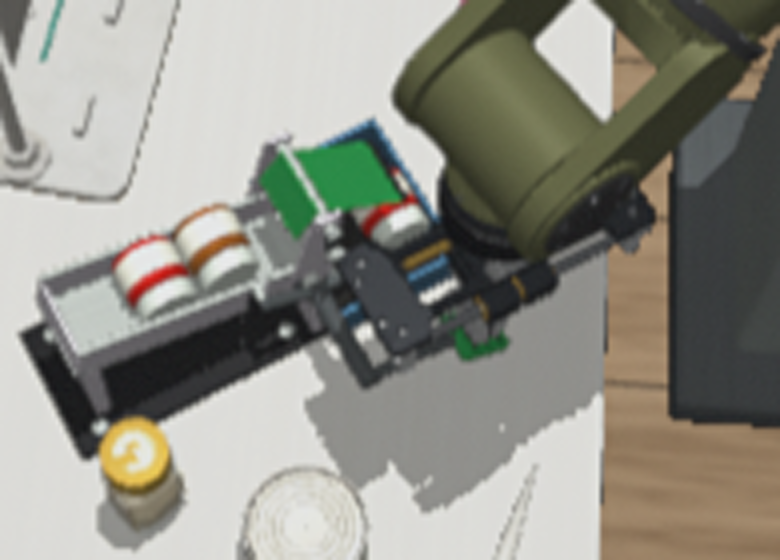

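View pics/wrist7.png

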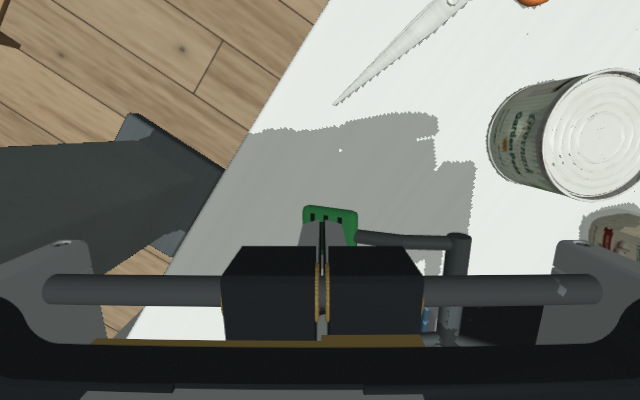

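View pics/top7z.png

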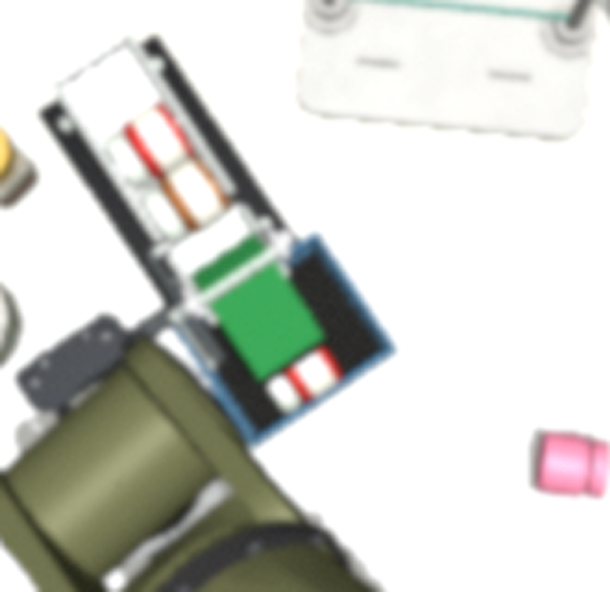

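The jar (red band) is in the dish against its front wall and the lid is well up, but the stop has not been felt yet. I press a few mm more.

Call:
{"api": "send_rows", "payload": {
  "rows": [
    [0,0,0.15,0,0,0],
    [0,0,0.3,0,0,0],
    [0,0,0.3,0,0,0]
  ]
}}

```text
clock: 9.88
eef_pos: [396.7, 404.4, 45.4]
eef_rot: [3.139, -0.0, 2.166]
wrist_force: [-0.3, -0.1, 9.3]
finger_gap: 0.6
```

Call:
{"api": "send_rows", "payload": {
  "rows": [
    [0,0,0.1,0,0,0],
    [0,0,0.2,0,0,0],
    [0,0,0.2,0,0,0],
    [0,0,0.2,0,0,0]
  ]
}}

```text
clock: 10.38
eef_pos: [397.0, 404.7, 44.4]
eef_rot: [3.138, -0.0, 2.166]
wrist_force: [-1.6, -2.6, 19.1]
finger_gap: 0.1
```

```bash
python3 - <<'E'
from h import *
s=read_state(); print(s['clock'],s['eef_pos'],np.degrees(s['eef_rot']),s['wrist_force'],s['finger_gap'],w2d(s['eef_pos']))
for n,z in (('side',(245,180,440,320)),('top',(235,130,400,290))):
    c=shot(n,n+'8.png'); x0,y0,x1,y1=z; a=c['image'][y0:y1,x0:x1]; a=cv2.convertScaleAbs(a,alpha=1.8 if n=='top' else 1)
    f=4 if n=='side' else 3.7
    cv2.imwrite(f'pics/{n}8z.png',cv2.resize(a,None,fx=f,fy=f,interpolation=cv2.INTER_CUBIC))
E
```

```text
10.375 [396.97640107 404.69253927  44.36908052] [ 1.79773831e+02 -1.87170853e-02  1.24092196e+02] [-1.62816622 -2.56863259 19.08465847] 0.07486527756456532 [-166.40073657  106.01073044]
```

View pics/side8z.png

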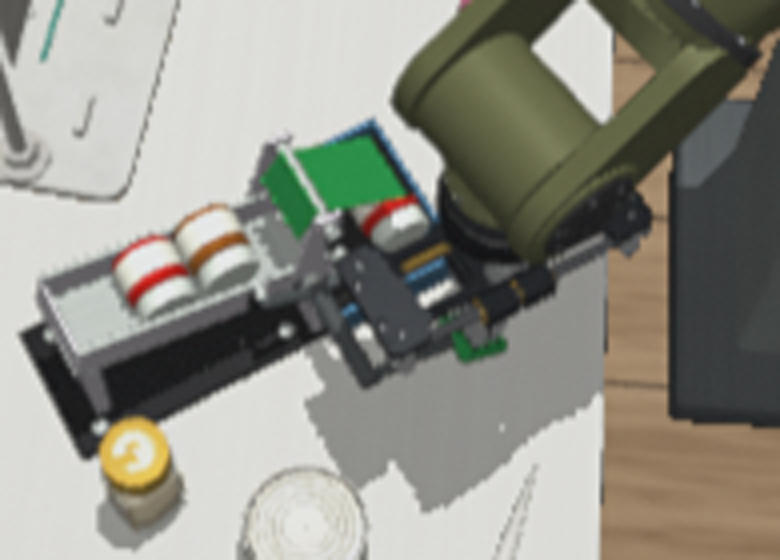

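View pics/top8z.png

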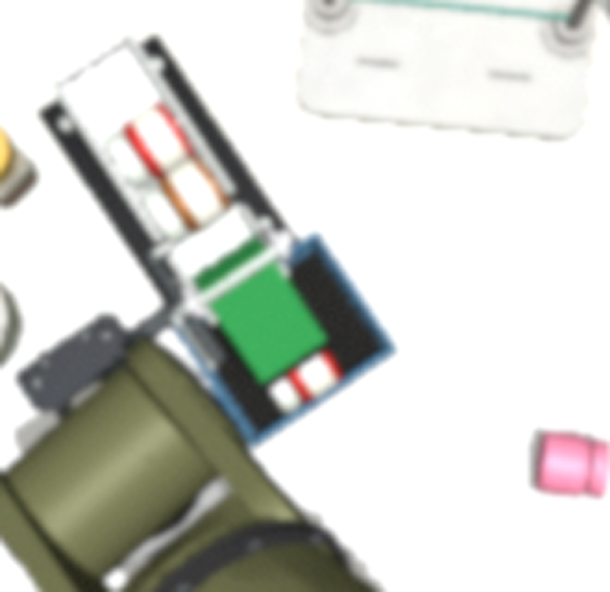

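```bash
python3 - <<'E'
from h import *
t=load('top8.npz')
for z in (100,108,115): 
    p=onz(t,235+298/3.7,130+361.5/3.7,z); print(z,w2d(p).round(1))
p=[onz(t,235+u/3.7,130+v/3.7,20) for u,v in ((285,395),(328,365))]; print('jar',[w2d(q).round(1) for q in p])
E
```

```text
100 [-160.    -2.7]
108 [-160.6   -2.6]
115 [-161.    -2.4]
jar [array([-168. ,   15.3]), array([-167.5,  -19.4])]
```

The lid edge is at x ≈ −160.5, so it is fully raised. The force jumped to 19 N, so the lever is on its stop, and jar 1 is in the dish. I now let the lever up slowly, about 16 mm/s.

Call:
{"api": "send_rows", "payload": {
  "rows": [
    [0,0,-0.2,0,0,0],
    [0,0,-0.4,0,0,0],
    [0,0,-0.6,0,0,0],
    [0,0,-0.8,0,0,0],
    [0,0,-1.0,0,0,0],
    [0,0,-1.2,0,0,0],
    [0,0,-1.4,0,0,0],
    [0,0,-1.6,0,0,0],
    [0,0,-1.8,0,0,0],
    [0,0,-2.0,0,0,0],
    [0,0,-2.2,0,0,0],
    [0,0,-2.4,0,0,0]
  ]
}}

```text
clock: 11.98
eef_pos: [395.2, 403.5, 66.1]
eef_rot: [-3.14, 0.0, 2.166]
wrist_force: [-5.3, -3.7, 4.6]
finger_gap: 0.6
```

```bash
python3 - <<'E'
from h import *
s=read_state(); print(s['clock'],s['eef_pos'],np.degrees(s['eef_rot']),s['wrist_force'],s['finger_gap'],w2d(s['eef_pos']))
for n,z in (('side',(245,180,440,320)),):
    c=shot(n,n+'9.png'); x0,y0,x1,y1=z; a=c['image'][y0:y1,x0:x1]
    cv2.imwrite(f'pics/{n}9z.png',cv2.resize(a,None,fx=4,fy=4,interpolation=cv2.INTER_CUBIC))
E
```

```text
11.975 [395.22426989 403.4583013   66.14298339] [-1.79886828e+02  8.24471428e-03  1.24095720e+02] [-5.30200629 -3.73161771  4.56675436] 0.5941192871607004 [-168.54356884  105.97101998]
```

View pics/side9z.png

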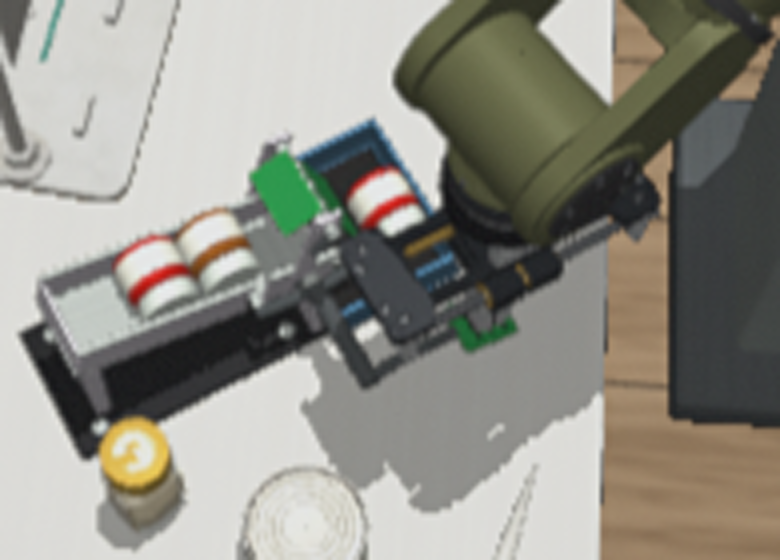

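The lid follows the fingers and is more than halfway shut. I continue at 10–12 mm/s.

Call:
{"api": "send_rows", "payload": {
  "rows": [
    [0,0,-0.15,0,0,0],
    [0,0,-0.3,0,0,0],
    [0,0,-0.45,0,0,0],
    [0,0,-0.6,0,0,0],
    [0,0,-0.75,0,0,0],
    [0,0,-0.9,0,0,0],
    [0,0,-1.02,0,0,0],
    [0,0,-1.14,0,0,0],
    [0,0,-1.26,0,0,0],
    [0,0,-1.38,0,0,0],
    [0,0,-1.5,0,0,0],
    [0,0,-1.62,0,0,0]
  ]
}}

```text
clock: 13.52
eef_pos: [396.0, 403.9, 82.7]
eef_rot: [3.141, 0.0, 2.166]
wrist_force: [1.5, 1.6, 2.4]
finger_gap: 0.5
```

Call:
{"api": "send_rows", "payload": {
  "rows": [
    [0,0,-0.12,0,0,0],
    [0,0,-0.24,0,0,0],
    [0,0,-0.36,0,0,0],
    [0,0,-0.48,0,0,0],
    [0,0,-0.6,0,0,0],
    [0,0,-0.72,0,0,0],
    [0,0,-0.84,0,0,0],
    [0,0,-0.96,0,0,0],
    [0,0,-1.1,0,0,0],
    [0,0,-1.3,0,0,0]
  ]
}}

```text
clock: 14.78
eef_pos: [395.8, 403.8, 95.7]
eef_rot: [-3.141, 0.0, 2.166]
wrist_force: [0.0, 0.9, -0.9]
finger_gap: 0.4
```

```bash
python3 - <<'E'
from h import *
s=read_state(); print(s['clock'],s['eef_pos'],np.degrees(s['eef_rot']),s['wrist_force'],s['finger_gap'],w2d(s['eef_pos']))
for n,z in (('side',(245,180,440,320)),):
    c=shot(n,n+'10.png'); x0,y0,x1,y1=z; a=c['image'][y0:y1,x0:x1]
    cv2.imwrite(f'pics/{n}10z.png',cv2.resize(a,None,fx=4,fy=4,interpolation=cv2.INTER_CUBIC))
E
```

```text
14.775 [395.80444862 403.81813554  95.71493024] [-1.79992528e+02  2.56678432e-03  1.24091780e+02] [ 0.02980627  0.93393427 -0.90883952] 0.3597331370972588 [-167.86140873  105.94371363]
```

View pics/side10z.png

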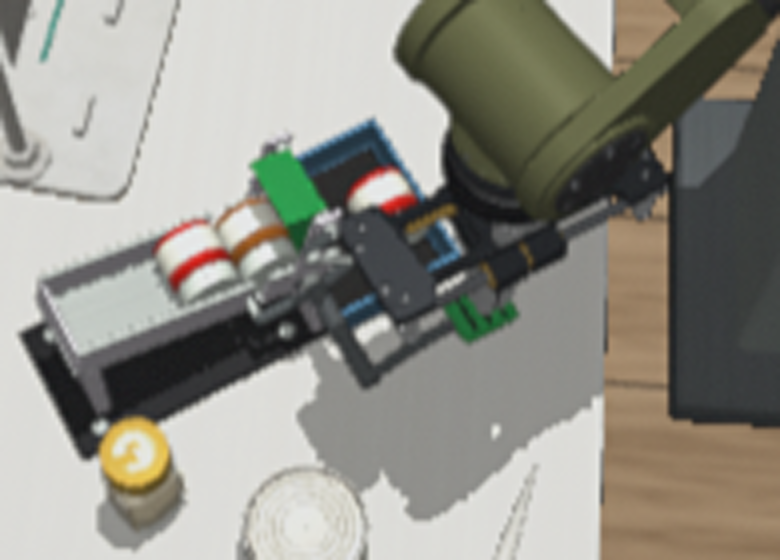

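The lid is shut, jars 2 and 3 have rolled down against it, and the wrist force is about zero. I move clear, up and back.

Call:
{"api": "send_rows", "payload": {
  "rows": [
    [0,0,-1,0,0,0],
    [0,0,-3,0,0,0],
    [0,0,-6,0,0,0],
    [0,0,-9,0,0,0],
    [1,-2,-10,0,0,0],
    [3,-4,-10,0,0,0],
    [5,-6,-10,0,0,0],
    [6,-8,-10,0,0,0],
    [6,-8,-10,0,0,0],
    [6,-8,-10,0,0,0],
    [6,-8,-10,0,0,0],
    [6,-8,-10,0,0,0]
  ]
}}

```text
clock: 16.32
eef_pos: [296.4, 408.6, 195.5]
eef_rot: [-3.141, 0.0, 2.165]
wrist_force: [0.1, 0.2, -0.2]
finger_gap: 0.0
```

```bash
python3 - <<'E'
from h import *
s=read_state(); print(s['clock'],s['eef_pos'],np.degrees(s['eef_rot']),s['wrist_force'],np.abs(s['qd']).max(),w2d(s['eef_pos']))
for n,z in (('side',(245,180,440,320)),('top',(200,130,460,290))):
    c=shot(n,n+'11.png'); x0,y0,x1,y1=z; a=c['image'][y0:y1,x0:x1]; a=cv2.convertScaleAbs(a,alpha=1.8 if n=='top' else 1)
    f=4 if n=='side' else 3
    cv2.imwrite(f'pics/{n}11z.png',cv2.resize(a,None,fx=f,fy=f,interpolation=cv2.INTER_CUBIC))
# lid / pad green in top, compare with start
t0=load('top0.npz');t1=load('top11.npz');s0=load('side0.npz');s1=load('side11.npz')
for nm,c in (('top0',t0),('top11',t1),('side0',s0),('side11',s1)):
    hsv=cv2.cvtColor(c['image'],cv2.COLOR_BGR2HSV); m=cv2.inRange(hsv,(45,80,30),(85,255,255)); 
    n,l,st,ce=cv2.connectedComponentsWithStats(m); print(nm,[(st[i].tolist(),ce[i].round(1).tolist()) for i in range(1,n) if st[i,4]>100 and 240<ce[i][0]<400 and 180<ce[i][1]<300])
E
```

```text
16.325 [296.37219063 408.61789621 195.51678219] [-1.79985098e+02  4.26063936e-03  1.24059414e+02] [ 0.05182203  0.1975448  -0.1548032 ] 0.0030516028374902204 [-247.50638456  165.66380621]
top0 [([285, 190, 23, 21, 251], [295.8, 199.9]), ([270, 246, 18, 19, 205], [278.1, 255.1])]
top11 [([285, 190, 23, 21, 252], [295.8, 199.9]), ([270, 246, 17, 20, 210], [278.0, 255.3])]
side0 [([308, 218, 18, 24, 218], [316.7, 227.7]), ([355, 249, 19, 17, 191], [364.0, 256.6])]
side11 [([308, 218, 19, 25, 237], [317.1, 227.7]), ([356, 249, 18, 17, 180], [364.4, 256.8])]
```

View pics/side11z.png

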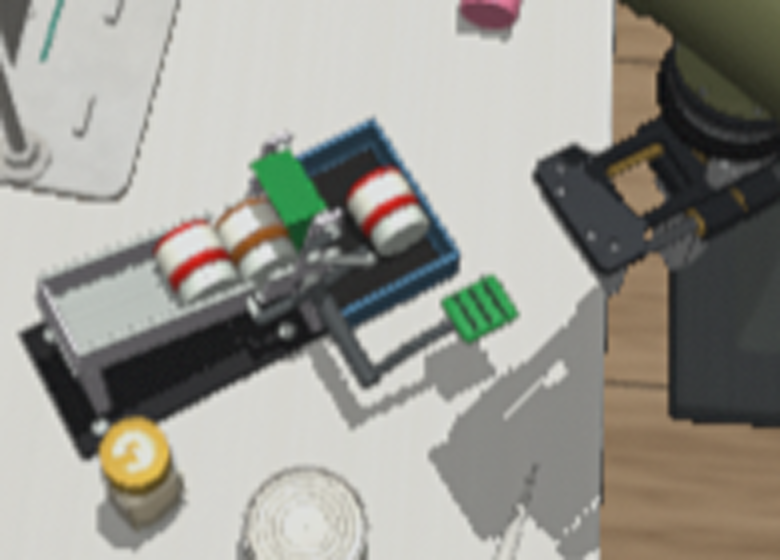

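View pics/top11z.png

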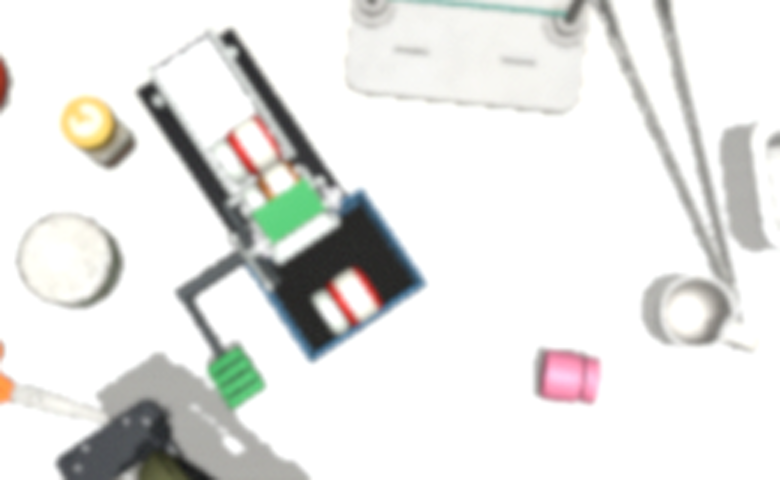

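The lid and pad are back at their starting pixels, jar 1 is in the dish, and jars 2 and 3 are behind the lid. I hold for a second, then check that everything is still and where the dish stands.

Call:
{"api": "send_rows", "payload": {
  "rows": [
    [0,0,0,0,0,0],
    [0,0,0,0,0,0],
    [0,0,0,0,0,0],
    [0,0,0,0,0,0],
    [0,0,0,0,0,0],
    [0,0,0,0,0,0],
    [0,0,0,0,0,0],
    [0,0,0,0,0,0]
  ]
}}

```text
clock: 17.42
eef_pos: [295.9, 408.7, 195.6]
eef_rot: [-3.142, 0.0, 2.166]
wrist_force: [-0.5, 0.0, -0.6]
finger_gap: 0.3
```

```bash
python3 - <<'E'
from h import *
c=shot('top','top12.png'); d=shot('side','side12.png')
t1=load('top11.npz'); s1=load('side11.npz')
for nm,a,b,z in (('top',t1,c,(255,180,350,260)),('side',s1,d,(250,200,370,290))):
    x0,y0,x1,y1=z; df=np.abs(a['image'][y0:y1,x0:x1].astype(int)-b['image'][y0:y1,x0:x1].astype(int)).max(2); print(nm,'maxdiff',df.max(),'n>25',(df>25).sum())
# dish quad in top
hsv=cv2.cvtColor(c['image'],cv2.COLOR_BGR2HSV); m=cv2.inRange(hsv,(95,70,30),(120,255,255)); mm=np.zeros_like(m); mm[185:255,285:350]=m[185:255,285:350]
k=np.vstack(cv2.findContours(mm,cv2.RETR_EXTERNAL,cv2.CHAIN_APPROX_NONE)[0]); h=cv2.convexHull(k); a=cv2.approxPolyDP(h,4,True).reshape(-1,2)
Ct=np.array([594.7,408.9]); r=np.radians(YAW)
for p in a:
    q=onz(c,*p,34)[:2]-Ct; print(p, np.round([q[0]*np.cos(r)+q[1]*np.sin(r),-q[0]*np.sin(r)+q[1]*np.cos(r)],1))
E
```

```text
top maxdiff 14 n>25 0
side maxdiff 32 n>25 4
[340 223] [-178.9  -58.1]
[304 249] [-182.1   49.1]
[290 230] [-125.    51.7]
[319 194] [-91.5 -55.7]
```

```bash
python3 -c "
from cell import sign_off
print(sign_off())"
```

```text
the job is handed in; nothing more can be done
None
```

I served the jar and handed the job in at about 17.4 s on the clock. `sign_off` gives no verdict, so the result rests on my own checks.

- **Dish:** I pushed it with two spread fingers, which squared it up, until it met the stop. The force there rose to about 35 N horizontally, plus 28 N vertically, then I backed off.
- **Lever:** I pressed the pad with shut fingers until the force jumped to 19 N at the stop. The raised lid's edge measured x ≈ −160 mm, as specified. The jar rolled into the dish, and I let the lever up at about 10–16 mm/s.

**Last checks:**
- The lid and pad are back at their starting pixels to within 0.5 px.
- Jar 1 is in the dish and jars 2 and 3 are behind the lid. Two pictures about 1 s apart show no motion.
- The dish is about 134–137 mm in front of the dispenser, about 4 mm off centre and at most 2° from square.
- Wrist force is near zero with the hand clear. The tin, spice jar and mug look untouched, though I did not measure them again.

**Disagreements:**
- The top and side cameras differed by 3–7 mm in y.
- The stop came about 4 mm earlier than my dispenser estimate, and the pad bottomed about 6 mm lower than I worked out.

All of these stayed well within the tolerances.

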